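# Change the coffee machine's water filter and set its week reminder

### The job

Fit the new filter cartridge into the socket of the water filter station: turn it until its ribs drop between the teeth, then push it fully home. Also set the week reminder for the new filter by pressing its step button, without forcing it, until the number with a single dot stands at the mark. Leave the other things on the counter where they are.

Things in the scene. Friction and masses are not known exactly. Their poses are not given: they have to be found in the camera images.
- cartridge_fin (a point): Centre of the grip fin on top of the loose filter cartridge (0.2 to 0.35 kg), which starts upright on the counter. The fin is an upright plate 46 mm long (along this frame's x), 14 mm thick (y), 34 mm high (z). Under it is a round cap 82 mm across, 16 mm thick: its top is 17 mm and its underside 33 mm below this point.
- cartridge_foot (a point): Centre of the underside of the cartridge, 83 mm below cartridge_fin. From here up a round barrel, 54 mm across (tapering to 40 mm over its lowest 14 mm), is 50 mm long to the cap. Six straight upright ribs, evenly spaced round the barrel (one towards this frame's +x), 8 mm wide and 66 mm across their outsides, run along its upper half, from 25 to 50 mm above this point.
- socket_rim (a point): Centre of the top rim of the filter socket, a fixed steel cup 88 mm across and 60 mm high, standing open upwards on the white water filter station; rim 95 mm above the counter. z up; x and y are those of the station, seen from its front x points away and y left. With the cartridge home its cap lies on this rim, and cartridge_fin is 33 mm above this point.
- socket_floor (a point): Floor of the socket, 54 mm below its rim. Six inward teeth 16 mm wide, evenly spaced, fill the cup's top 20 mm: clear bore 57 mm, gaps at least 14 mm. The cup may stand turned at any angle, not told by this frame: see or feel it. Ribs lying on teeth: cartridge 25 mm too high. In the gaps it drops to a stiff valve 8 mm short of home; about 10 N pushes that down, where it stays.
- button_top (a point): Centre of the flat top of the reminder's step button, a grey mushroom button 36 mm across at the station's right end (its -y), top 130 mm above the counter at rest and above all round it. It goes straight down: 3 N at first, about 8 N deep down, to a hard stop after roughly 15 mm. Only a press onto the stop makes a whole step; let it rise fully before the next. Over 60 N breaks it.
- drum_mark (a point): Top of the clear round window over the reminder's drum, at the mark: two small dark pointers, and two dark bars that frame the number shown. 58 mm from the button towards the socket, 108 mm above the counter. The drum below is white, 90 mm across, axis along the station's y, with numbers as groups of 1 to 8 black dots.
- week_drum (a joint): Turn of the drum in rad: 0 (or 6.283) has the single dot at the mark; number n shows at (n - 1) x 0.785, or that less 6.283. Starts below 0, at about number 5 to 7, perhaps between two numbers. Each full press brings the next number to the mark (value grows: 5, 6, 7, 8, 1); from between two, the first press moves it by less or slightly more than one. It cannot go back.
- step_button (a joint): Travel of the step button in m: 0 up, grows as it is pressed.
- coffee_jar: Brown glass coffee jar with a wooden cap, 82 mm across, 150 mm high; origin at the centre of its underside. Stays where it is.
- canister: Stainless canister with a screw-top lid, 103 mm across, 171 mm high; origin at the centre of its underside. Stays where it is.
- jar_gripper: Round green silicone jar gripper lying flat, 116 mm across, 13 mm high; origin at the centre of its underside. Stays where it is.

How it is judged:
At the end, for the whole second after the job is handed in: The cartridge is upright in the socket within 6 mm of its axis, its cap within 2.5 mm of the rim; the drum shows the single dot within 0.13 rad of the mark; the step button is fully up; the jar, the canister and the jar gripper are within 30 mm of where they stood (z of cartridge_fin in the frame of socket_rim between 0.03 and 0.0355 m and horizontal distance between cartridge_fin and socket_rim below 0.006 m and angle between cartridge_fin's own z axis and vertical below 0.06 rad and (value of joint week_drum between -0.13 and 0.13 rad or value of joint week_drum between 6.153 and 6.413 rad) and value of joint step_button below 0.0015 m); the robot touches nothing.
It fails at once if the step button is forced: pressed with more than 60 N (contact force between step_button and the fingers above 60 N or contact force between step_button and the arm above 60 N).
It fails at once if the coffee jar is shifted by more than 30 mm (distance of coffee_jar from where it was at the start of the episode above 0.03 m).
It fails at once if the canister is shifted by more than 30 mm (distance of canister from where it was at the start of the episode above 0.03 m).
It fails at once if the jar gripper is shifted by more than 30 mm (distance of jar_gripper from where it was at the start of the episode above 0.03 m).
It also fails if it takes over 72 s, if anything falls off the work surface, if the arm or the gripper's body presses on something with over 40 N, if the wrist force passes 120 N, or if a joint passes its speed limit or range.

### The arm

A 6-joint arm with a two-finger parallel gripper is mounted at the origin on the work surface. World frame = base frame: x ahead of the robot, y to its left, z up, the work surface at z = 0. Lengths are in m, angles in rad, forces in N, time in s.
With the tool pointing down it reaches from about 0.325 to 0.875 m from the base axis. Payload 4.4 kg.
Tool frame: the origin (TCP) lies midway between the tips of the shut fingers; the grasp point (between the pads) lies tcp_to_grasp behind it (tcp_to_grasp is the distance from the TCP to the grasp point, in m); y points along the fingers, x is the direction in which the jaws open and shut, and the axes are right-handed (so a half turn about y gives the same grasp; the last joint's range is limited). The gripper opens to 85 mm and grips with 20 to 120 N. Pads are 22 mm wide; open, the fingers measure 114 mm over their backs; the gripper's body (76 mm by 85 mm) begins 54 mm behind the grasp point. The pads swing forward as they close: fully open they stand 13 mm farther back than shut.
Start: joints at [1.139, 0.207, 1.542, -0, 1.393, -0.15], TCP at [0.159, 0.552, 0.231] pointing down, gripper open.
Joint ranges: [-2.73, 2.73], [-0.86, 2.22], [0.23, 2.46], [-1.11, 4.25], [0.08, 2.63], [-2.82, 2.82]. Speed limits (rad/s): [2.79, 2.79, 3.14, 3.14, 3.14, 3.14].

### API

Orientations are given as [roll, pitch, yaw] about the fixed x, y, z axes, in that order (R = Rz(yaw) Ry(pitch) Rx(roll)).
In Python, from station import * gives the robot as it stands.
- The arm moves only by the tool send_rows, never from a script. Its argument "targets" is a list of rows, each a list of 2 entries, a list of its own where there are three numbers: the shift along the tool's x, y, z in m, then the turn about the tool's y in degrees. In form: [[[dx, dy, dz], twist], ...]. A call has exactly 10 rows; each row is the pose to reach, as a shift and turn from the pose measured when the call began, along the tool's axes at that moment; what a row does not reach only later rows make up. A row lasts 1/8 s, in which the tool goes at most 62.5 mm and 10.7 degrees, less where a joint would pass 70% of its speed; a pose out of reach is approached as far as the arm can. A call with a gripper value outside its range is refused whole. "grip" is the closure, from -1 (fully open) to 1 (shut), set as the call begins (left out, the last holds). The fingers move at their own pace and stop on an object; "force" is the grip in N (left out, the last holds). Time passes only in rows, so rows that repeat a pose let the fingers close, or fill a call up. It gives the time, the measured TCP pose, the force and the opening at its end, in the units of the state.
- get_obs(): the state, without advancing time (a new reading comes with each control period).
- read_camera(name): name is "scene" or "top" or "wrist"; returns the picture (420x560x3 uint8, red, green, blue); there is no depth.
- calibration(name): a dict with "camera_matrix" (3x3 intrinsics, pixels), "R" (3x3) and "t" (3): a world point X has camera coordinates R X + t. Camera axes: x right, y down, z forward; pixel columns grow to the right and rows downward; lengths in m; the calibration is good to about 2 mm. A picture is of the moment at which its call begins: read the wrist's pose just before it. calibration takes no time and is no camera call; for the wrist camera it gives the pose at the moment of the call.
- hand_in(): hands the job in, once; it reports no verdict.
Trained networks look in the newest picture that a camera, given by its name, has taken for a name from the list of things; names that differ only in an ending like _2 or _b are one class to them, and where a whole thing is asked for, a point or a joint stands for the part that bears it (a point fixed in the world has none). Each returns a list of dicts, best first, with "confidence" (0 to 1); they miss things now and then, are a little off and sometimes report something else, mostly with a low value. They report only what shows in the picture. A call takes as long as a camera call.
- search_frame(camera, query): "position" ([x, y, z] in m, in world coordinates, good to about 4 mm: the middle of the surface that is visible of it).
The state is a dict: "t": time; "joints": joint angles; "qvel": joint speeds; "tau": joint torques, N m; "tool_pos": TCP position; "orientation": TCP orientation; "force": force on the tool from outside, world axes, zero at the start; "ft_torque": the same for the moment, N m; "width": finger opening in m.
Only numpy, scipy, OpenCV 4.12 (cv2) and the standard library are available. Lean on these libraries where they do the work, as an engineer would, in place of code of your own. Each camera call takes 0.05 s, during which the arm holds its last target. There are 200 camera calls.

## Working session

There is one attempt and no reset: what is moved stays moved. The work goes in short steps, Python scripts to look and compute and a tool call to move; the robot and the scene stay as the last step left them, time stands still between calls to the robot, and variables do not carry over. Pictures are saved under pics/ and viewed, about 8 in all and at most 12, crops included, and the job is handed in when it is done.

Besides the shell and the picture viewer there is one more tool, called after "Call:" as name(argument=value, ...), one argument or row to a line, values as JSON. send_rows: Moves the arm, as the interface text tells. Its arguments: {"type":"object","properties":{"targets":{"type":"array"},"grip":{"type":"number"},"force":{"type":"number"}},"required":["targets"]}

```bash
ls; mkdir -p pics; cat > h.py <<'E'
from station import *
import numpy as np, cv2
from scipy.spatial.transform import Rotation as Ro
def snap(c,f,crop=None,s=1):
    im=read_camera(c)[:,:,::-1].copy()
    cv2.imwrite('pics/raw_'+f,im)
    if crop: im=im[crop[1]:crop[3],crop[0]:crop[2]]
    if s!=1: im=cv2.resize(im,None,fx=s,fy=s,interpolation=cv2.INTER_CUBIC)
    cv2.imwrite('pics/'+f,im)
def px2w(cal,u,v,z):
    K,R,t=[np.array(cal[k]) for k in('camera_matrix','R','t')]
    d=R.T@np.linalg.inv(K)@[u,v,1]; o=-R.T@t
    return o+d*(z-o[2])/d[2]
def w2px(cal,X):
    K,R,t=[np.array(cal[k]) for k in('camera_matrix','R','t')]
    p=K@(R@np.array(X)+t); return p[:2]/p[2]
def Rt(o=None):
    o=o or get_obs(); return Ro.from_euler('xyz',o['orientation']).as_matrix()
E
python3 - <<'E'
from h import *
np.set_printoptions(precision=4,suppress=True)
o=get_obs();print({k:np.round(v,4) for k,v in o.items()});print(Rt(o))
a=read_camera('scene');b=read_camera('top');c=read_camera('wrist')
cv2.imwrite('pics/a.png',np.vstack([a,])[:,:,::-1]);cv2.imwrite('pics/b.png',b[:,:,::-1]);cv2.imwrite('pics/c.png',c[:,:,::-1])
for n in ['cartridge_fin','socket_rim','button_top','drum_mark','coffee_jar','canister','jar_gripper']:
  for cam in('top','scene'):
    print(n,cam,[(np.round(d['position'],3),round(d['confidence'],2)) for d in search_frame(cam,n)[:2]])
try: print(tcp_to_grasp)
except Exception as e: print(e)
print(calibration('top'))
E
```

```text
pics
{'t': np.float64(0.0), 'joints': array([ 1.1395,  0.2074,  1.543 ,  0.    ,  1.3935, -0.1505]), 'qvel': array([0.001 , 0.0012, 0.0018, 0.0009, 0.0003, 0.0007]), 'tau': array([ -0.0016, -38.3038, -29.1593,  -0.0002,   0.0104,   0.    ]), 'tool_pos': array([0.159 , 0.5518, 0.2301]), 'orientation': array([-1.5704,  0.0023,  1.29  ]), 'force': array([-0.7501,  0.4573,  0.079 ]), 'ft_torque': array([ 0.003 , -0.0015, -0.0744]), 'width': np.float64(0.0855)}
[[ 0.2771 -0.001  -0.9608]
 [ 0.9608 -0.0021  0.2771]
 [-0.0023 -1.      0.0004]]
cartridge_fin top [(array([ 0.466, -0.193,  0.066]), 0.63)]
cartridge_fin scene [(array([ 0.475, -0.185,  0.064]), 0.76)]
socket_rim top [(array([0.54 , 0.1  , 0.038]), 0.62)]
socket_rim scene [(array([0.573, 0.096, 0.031]), 0.62)]
button_top top [(array([0.563, 0.006, 0.128]), 0.56)]
button_top scene []
drum_mark top [(array([0.538, 0.103, 0.037]), 0.6)]
drum_mark scene [(array([0.566, 0.098, 0.038]), 0.65)]
coffee_jar top [(array([ 0.759, -0.097,  0.148]), 0.61)]
coffee_jar scene [(array([ 0.792, -0.078,  0.126]), 0.6)]
canister top [(array([0.463, 0.416, 0.156]), 0.77), (array([0.538, 0.096, 0.038]), 0.28)]
canister scene [(array([0.495, 0.427, 0.154]), 0.77)]
jar_gripper top [(array([ 0.351, -0.438,  0.014]), 0.83)]
jar_gripper scene [(array([ 0.357, -0.437,  0.014]), 0.89)]
0.0187
{'camera_matrix': array([[425.6205,   0.    , 274.2399],
       [  0.    , 425.6205, 208.5258],
       [  0.    ,   0.    ,   1.    ]]), 'R': array([[ 0.0008, -1.    , -0.0003],
       [-0.991 , -0.0007, -0.134 ],
       [ 0.134 ,  0.0004, -0.991 ]]), 't': array([0.0266, 0.5805, 1.4378])}
```

View pics/b.png

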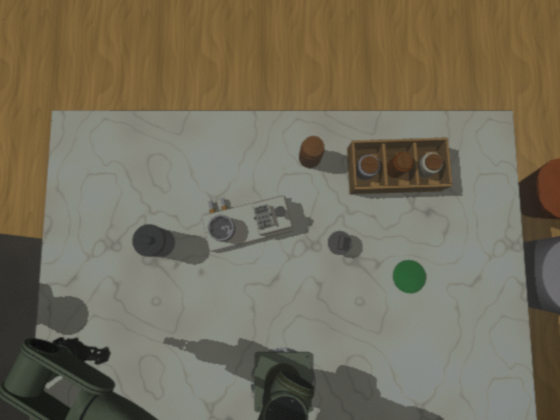

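View pics/a.png

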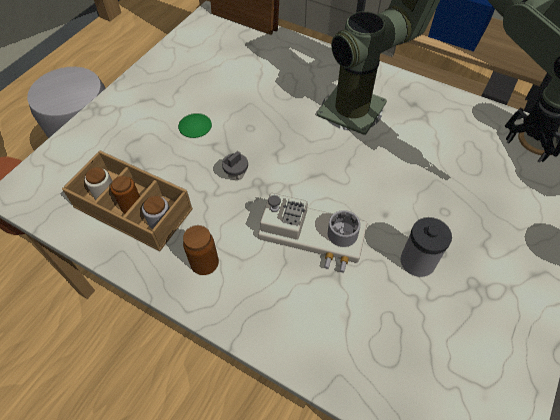

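```bash
python3 - <<'E'
from h import *
np.set_printoptions(precision=4,suppress=True)
o=get_obs();R=Rt(o);c=calibration('wrist')
Rc=np.array(c['R']);pc=-Rc.T@np.array(c['t'])
print('cam in tool',R.T@(pc-o['tool_pos']));print('cam axes (cols) in tool\n',R.T@Rc.T);print(c['camera_matrix'])
t=calibration('top')
for n,u,v,z in[('sock',222,228,.095),('fin',341,241,.083),('btn',281,211,.130),('drum',265,216,.108),('st corner FL',214,250,.035),('FR',296,233,.035)]:print(n,px2w(t,u,v,z))
E
```

```text
cam in tool [ 0.0004 -0.1425  0.0827]
cam axes (cols) in tool
 [[ 1.     -0.0009  0.0011]
 [-0.0013 -0.3221  0.9467]
 [-0.0005 -0.9467 -0.3221]]
[[368.2115   0.     277.8849]
 [  0.     368.2115 211.9661]
 [  0.       0.       1.    ]]
sock [0.5076 0.2002 0.095 ]
fin [ 0.4655 -0.1955  0.083 ]
btn [0.56   0.0049 0.13  ]
drum [0.5462 0.0574 0.108 ]
st corner FL [0.4371 0.2338 0.035 ]
FR [ 0.4958 -0.0482  0.035 ]
```

Call:
send_rows(
  targets=[
    [[0,-0.06,0],0],
    [[-0.02,-0.12,-0.03],0],
    [[-0.05,-0.12,-0.08],-5],
    [[-0.09,-0.12,-0.13],-10],
    [[-0.12,-0.12,-0.18],-15],
    [[-0.15,-0.12,-0.23],-20],
    [[-0.18,-0.12,-0.28],-25],
    [[-0.21,-0.12,-0.33],-31],
    [[-0.24,-0.12,-0.38],-31],
    [[-0.27,-0.12,-0.43],-31],
  ],
  grip=-1,
)

```text
t: 2.1
tool_pos: [0.4988, 0.1723, 0.3516]
orientation: [-1.572, -0.0, 1.831]
force: [-0.0, 1.3, -0.1]
width: 0.0849
```

```bash
python3 - <<'E'
from h import *
snap('wrist','d.png',s=1.4)
o=get_obs();print(o['t'],o['tool_pos'],o['orientation'],o['force']);print(Rt(o).round(3))
np.savez('pics/d.npz',**calibration('wrist'))
for n in ['socket_rim','button_top','drum_mark','week_drum','step_button']:
    print(n,[(np.round(d['position'],3),round(d['confidence'],2)) for d in search_frame('wrist',n)[:2]])
E
```

```text
2.15 [0.50325728 0.16651148 0.35088486] [-1.57331742  0.00623855  1.82417204] [ 2.92963806 -1.95625452  0.70753279]
[[-0.251  0.004 -0.968]
 [ 0.968 -0.005 -0.251]
 [-0.006 -1.    -0.003]]
socket_rim [(array([0.532, 0.087, 0.038]), 0.87)]
button_top [(array([0.562, 0.01 , 0.13 ]), 0.78), (array([ 0.461, -0.164,  0.023]), 0.47)]
drum_mark [(array([0.528, 0.088, 0.035]), 0.9)]
week_drum []
step_button [(array([0.56 , 0.01 , 0.129]), 0.79)]
```

View pics/d.png

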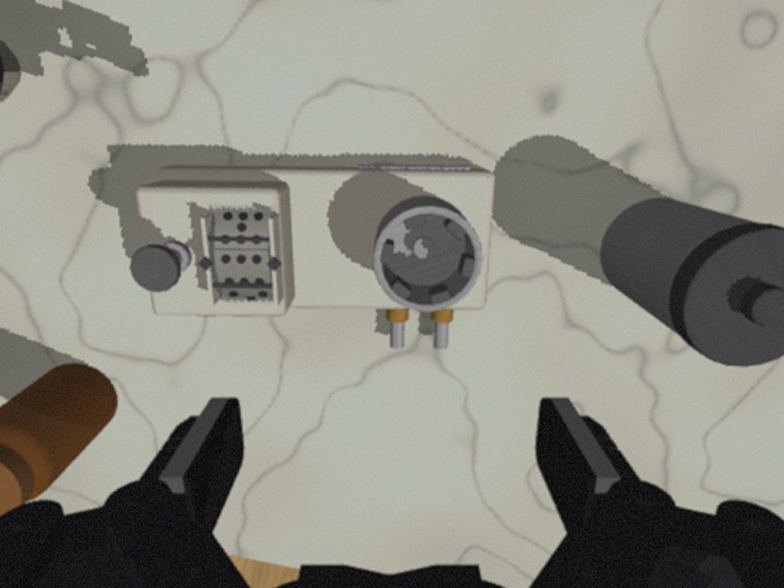

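```bash
python3 - <<'E'
import cv2,numpy as np
im=cv2.imread('pics/raw_d.png')
a=im[125:235,85:215];b=im[130:230,255:360]
f=lambda x,h:cv2.convertScaleAbs(cv2.resize(x,(int(x.shape[1]*h/x.shape[0]),h),interpolation=cv2.INTER_CUBIC),alpha=1.5)
o=np.hstack([f(a,360),f(b,360)]);print(o.shape);cv2.imwrite('pics/e.png',o[:,:])
E
```

```text
(360, 803, 3)
```

View pics/e.png

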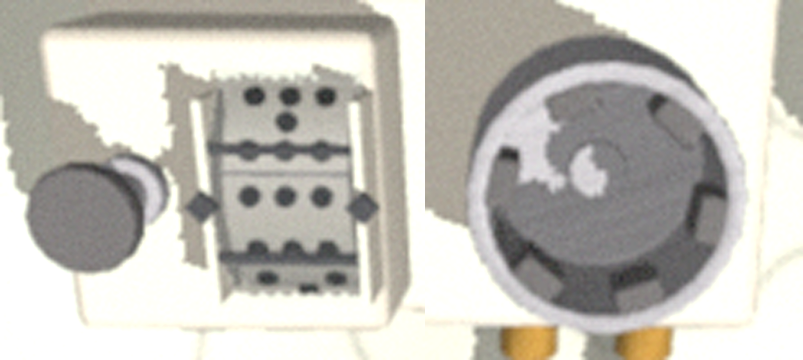

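```bash
python3 - <<'E'
from h import *
c=dict(np.load('pics/d.npz'))
fb=lambda x,y:(255+(x-425)/3.6,130+y/3.6)
fa=lambda x,y:(85+x/3.273,125+y/3.273)
pts=np.array([px2w(c,*fb(x,y),.095)[:2] for x,y in[(468,190),(745,200),(607,62),(605,331),(510,95),(705,95),(510,295),(700,300)]])
A=np.c_[2*pts,np.ones(len(pts))];s=np.linalg.lstsq(A,(pts**2).sum(1),rcond=None)[0]
ctr=s[:2];print('socket',ctr,'diam',2*np.sqrt(s[2]+ctr@ctr))
for x,y in[(575,103),(672,120),(712,218),(640,295),(537,278),(500,180)]:
    for z in(.095,):
        p=px2w(c,*fb(x,y),z)[:2]-ctr;a=np.degrees(np.arctan2(p[1],p[0]));print('tooth r',np.hypot(*p).round(4),'ang',a.round(1),(a%60).round(1))
b=px2w(c,*fa(85,217),.13);print('btn',b,'drum',px2w(c,*fa(201,207),.108),px2w(c,*fa(363,207),.108),px2w(c,*fa(282,207),.108))
d=ctr-b[:2];print('station y dir',np.degrees(np.arctan2(d[1],d[0]))-90)
print(w2px(c,[*ctr,.095]))
E
```

```text
socket [0.51802787 0.20110948] diam 0.08697391726865351
tooth r 0.0322 ang -146.6 33.4
tooth r 0.0317 ang 157.3 37.3
tooth r 0.0333 ang 94.8 34.8
tooth r 0.0329 ang 34.5 34.5
tooth r 0.0332 ang -25.8 34.2
tooth r 0.0338 ang -86.6 33.4
btn [0.56556287 0.00484679 0.13      ] drum [0.56106006 0.03317148 0.108     ] [0.54753813 0.08518492 0.108     ] [0.5542966  0.05918779 0.108     ]
station y dir 13.61490729433838
[305.53566237 185.69279622]
```

Call:
send_rows(
  targets=[
    [[-0.05,0,0.02],0],
    [[-0.1,0,0.04],0],
    [[-0.15,0,0.06],0],
    [[-0.2,0.01,0.075],0],
    [[-0.25,0.02,0.095],0],
    [[-0.3,0.04,0.112],0],
    [[-0.34,0.05,0.128],0],
    [[-0.34,0.05,0.128],0],
    [[-0.34,0.05,0.128],0],
    [[-0.34,0.05,0.128],0],
  ],
)

```text
t: 3.65
tool_pos: [0.4617, -0.1853, 0.3019]
orientation: [-1.572, 0.0, 1.835]
force: [0.6, 1.0, -0.1]
width: 0.0854
```

```bash
python3 - <<'E'
from h import *
snap('wrist','f.png')
o=get_obs();print(o['t'],o['tool_pos'],o['orientation'],o['qvel'].round(3));print(Rt(o).round(3))
np.savez('pics/f.npz',**calibration('wrist'))
print([(np.round(d['position'],3),round(d['confidence'],2)) for d in search_frame('wrist','cartridge_fin')[:2]])
E
```

```text
3.7 [ 0.46169622 -0.18547013  0.30182074] [-1.57153124e+00  9.53120833e-05  1.83445632e+00] [-0.005  0.003 -0.    -0.001  0.001 -0.001]
[[-0.261  0.001 -0.965]
 [ 0.965  0.    -0.261]
 [-0.    -1.    -0.001]]
[(array([ 0.457, -0.2  ,  0.065]), 0.76)]
```

View pics/f.png

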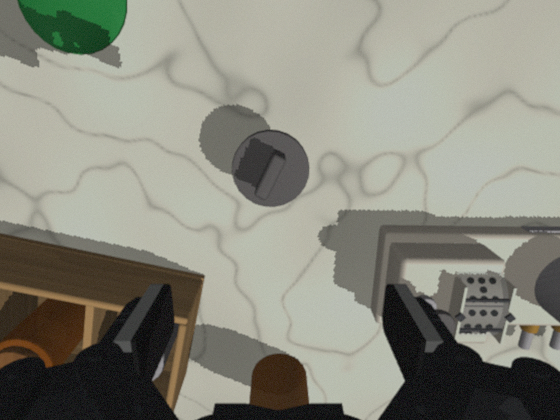

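```bash
python3 - <<'E'
from h import *
c=dict(np.load('pics/f.npz'));im=cv2.imread('pics/raw_f.png')
cv2.imwrite('pics/g.png',cv2.convertScaleAbs(cv2.resize(im[125:212,227:314],(522,522),interpolation=cv2.INTER_CUBIC),alpha=2))
print(px2w(c,270.5,168.3,.066))
E
```

```text
[ 0.46215389 -0.19284142  0.066     ]
```

View pics/g.png

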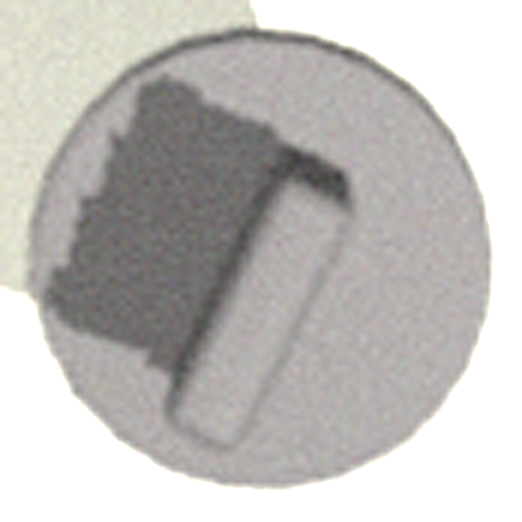

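```bash
python3 - <<'E'
from h import *
c=dict(np.load('pics/f.npz'))
f=lambda x,y,z:px2w(c,227+x/6,125+y/6,z)[:2]
print('cap',f(260,260,.066),'finc',f(260,313,.1))
for a,b in[((235,445),(350,212)),((172,412),(285,180))]:
    d=f(*a,.1)-f(*b,.1);print(np.linalg.norm(d),np.degrees(np.arctan2(d[1],d[0])))
E
```

```text
cap [ 0.46223328 -0.19300038] finc [ 0.46331928 -0.1920622 ]
0.04246677880517685 -10.698224745897974
0.041961669190016385 -10.945980831761497
```

Call:
send_rows(
  targets=[
    [[-0.007,0.04,0],9],
    [[-0.007,0.08,0],18],
    [[-0.007,0.12,0],26],
    [[-0.007,0.15,0],26],
    [[-0.007,0.175,0],26],
    [[-0.007,0.195,0],26],
    [[-0.007,0.215,0],26],
    [[-0.007,0.232,0],26],
    [[-0.007,0.232,0],26],
    [[-0.007,0.232,0],26],
  ],
)

```text
t: 5.0
tool_pos: [0.4643, -0.1926, 0.0704]
orientation: [-1.573, 0.0, 1.381]
force: [0.3, -0.6, -0.4]
width: 0.0856
```

Call:
send_rows(
  targets=[
    [[0,0,0],0],
    [[0,0,0],0],
    [[0,0,0],0],
    [[0,0,0],0],
    [[0,0,0],0],
    [[0,0,0],0],
    [[0,0,0],0],
    [[0,0,0],0],
    [[0,0,0],0],
    [[0,0,0],0],
  ],
  grip=1,
  force=60,
)

```text
t: 6.25
tool_pos: [0.4644, -0.1928, 0.0706]
orientation: [-1.573, 0.001, 1.381]
force: [-0.1, -0.7, 2.7]
width: 0.0131
```

Call:
send_rows(
  targets=[
    [[0,-0.02,0],0],
    [[0,-0.06,0],0],
    [[0,-0.11,0],0],
    [[0,-0.16,0],0],
    [[0.03,-0.21,0],-3],
    [[0.07,-0.24,-0.01],-6],
    [[0.12,-0.26,-0.02],-9],
    [[0.17,-0.26,-0.025],-12],
    [[0.22,-0.26,-0.03],-15],
    [[0.27,-0.26,-0.04],-15],
  ],
)

```text
t: 7.5
tool_pos: [0.5532, 0.067, 0.3285]
orientation: [-1.569, 0.0, 1.643]
force: [0.6, -0.7, -3.4]
width: 0.013
```

Call:
send_rows(
  targets=[
    [[0.04,0,-0.005],0],
    [[0.07,0,-0.01],0],
    [[0.1,0,-0.015],0],
    [[0.12,0,-0.015],0],
    [[0.13,0,-0.015],0],
    [[0.13,0,-0.015],0],
    [[0.13,0,-0.015],0],
    [[0.13,0,-0.015],0],
    [[0.13,0,-0.015],0],
    [[0.13,0,-0.015],0],
  ],
)

```text
t: 8.75
tool_pos: [0.5589, 0.1975, 0.3285]
orientation: [-1.569, 0.0, 1.643]
force: [0.1, -0.3, -2.7]
width: 0.0133
```

```bash
python3 - <<'E'
from h import *
snap('wrist','h.png',s=1.4)
o=get_obs();print(o['t'],o['tool_pos'],o['orientation'],o['force'],o['width'],o['qvel'].round(3));print(Rt(o).round(3))
np.savez('pics/h.npz',**calibration('wrist'))
E
```

```text
8.8 [0.55886432 0.19755293 0.32846471] [-1.56904894e+00  3.68834137e-04  1.64279080e+00] [ 0.13670816  0.43346599 -3.72527654] 0.013475235895102718 [ 0.003 -0.001 -0.    -0.     0.001 -0.001]
[[-0.072 -0.002 -0.997]
 [ 0.997 -0.    -0.072]
 [-0.    -1.     0.002]]
```

View pics/h.png

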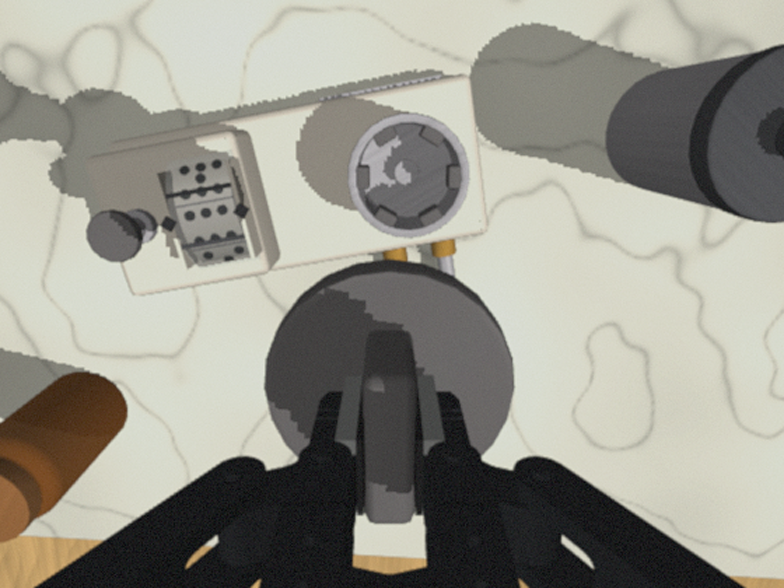

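```bash
python3 - <<'E'
from h import *
c=dict(np.load('pics/h.npz'));im=cv2.imread('pics/raw_h.png')
print(px2w(c,292.1,124.3,.095))
c0=np.array([.5135,.206]);N=480;s=.00025
g=np.arange(N)-N/2
X,Y=np.meshgrid(c0[0]+g*s,c0[1]+g*s)   # col=x,row=y
P=np.stack([X.ravel(),Y.ravel(),np.full(X.size,.095)])
K,R,t=c['camera_matrix'],c['R'],c['t'];p=K@(R@P+t[:,None]);p=(p[:2]/p[2]).astype(np.float32).reshape(2,N,N)
w=cv2.remap(im,p[0],p[1],cv2.INTER_CUBIC);G=cv2.cvtColor(w,cv2.COLOR_BGR2GRAY);G=cv2.GaussianBlur(G,(0,0),2)
for r0,r1 in((168,182),):
    h=cv2.HoughCircles(G,cv2.HOUGH_GRADIENT,1,20,param1=40,param2=10,minRadius=r0,maxRadius=r1)
    for q in h[0][:3]: print(c0+(q[:2]-N/2)*s,q[2]*s)
q=h[0][0]
for x,y,r in[q]: cv2.circle(w,(int(x),int(y)),int(r),(0,0,255),1);cv2.circle(w,(int(x),int(y)),3,(0,0,255),-1)
for k in range(6):
    a=np.radians(4.5+60*k);cv2.line(w,(int(q[0]+100*np.cos(a)),int(q[1]+100*np.sin(a))),(int(q[0]+180*np.cos(a)),int(q[1]+180*np.sin(a))),(0,255,0),1)
cv2.imwrite('pics/i.png',cv2.convertScaleAbs(w,alpha=1.4))
tp=calibration('top')
E
```

```text
[0.51066629 0.20886714 0.095     ]
[0.512625 0.208375] 0.043725
[0.515375 0.215625] 0.04535
[0.516125 0.204375] 0.042525005
```

View pics/i.png

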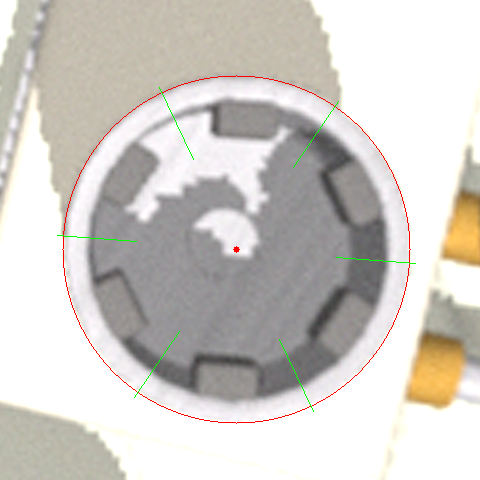

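```bash
python3 - <<'E'
from h import *
c=dict(np.load('pics/h.npz'))
T=np.array([.55886,.19755]);zz=np.array([-.997,-.072]);xx=np.array([-.072,.997])
for v,z in((272.5/1.4,.3238),(262/1.4,.3078)):
    p=px2w(c,278.2,v,z)[:2]-T;print(p@xx,p@zz-.041)
print([ (px2w(c,u/1.4,375/1.4,.3238)[:2]-T)@xx for u in(265,514)])
d=np.array([.5126,.2084])-T;print(d@xx,d@zz)
E
```

```text
0.0005349051461399378 -0.0010254488126319045
0.0005589072636068854 -0.0020494666852529236
[np.float64(-0.039059537096522816), np.float64(0.04013772449603052)]
0.014148170000000005 0.04534002000000008
```

Call:
send_rows(
  targets=[
    [[0.007,0,0.022],0],
    [[0.014,0,0.045],0],
    [[0.014,0.03,0.045],0],
    [[0.014,0.07,0.045],0],
    [[0.014,0.11,0.045],0],
    [[0.014,0.135,0.045],0],
    [[0.014,0.15,0.045],0],
    [[0.014,0.16,0.045],0],
    [[0.014,0.165,0.045],0],
    [[0.014,0.165,0.045],0],
  ],
)

```text
t: 10.05
tool_pos: [0.513, 0.2083, 0.164]
orientation: [-1.57, 0.0, 1.643]
force: [0.3, 0.7, -3.1]
width: 0.0131
```

Now lower to just above the teeth-contact height.

Call:
send_rows(
  targets=[
    [[0,0.003,0],0],
    [[0,0.006,0],0],
    [[0,0.009,0],0],
    [[0,0.012,0],0],
    [[0,0.015,0],0],
    [[0,0.017,0],0],
    [[0,0.019,0],0],
    [[0,0.02,0],0],
    [[0,0.02,0],0],
    [[0,0.02,0],0],
  ],
)

```text
t: 11.3
tool_pos: [0.5132, 0.2083, 0.1442]
orientation: [-1.57, 0.0, 1.643]
force: [0.3, 0.3, -3.2]
width: 0.013
```

Call:
send_rows(
  targets=[
    [[0,0.002,0],0],
    [[0,0.004,0],0],
    [[0,0.006,0],0],
    [[0,0.008,0],0],
    [[0,0.01,0],0],
    [[0,0.012,0],0],
    [[0,0.014,0],0],
    [[0,0.015,0],0],
    [[0,0.015,0],0],
    [[0,0.015,0],0],
  ],
)

```text
t: 12.55
tool_pos: [0.5132, 0.2083, 0.1293]
orientation: [-1.57, 0.0, 1.643]
force: [0.8, -0.1, -3.7]
width: 0.0134
```

Call:
send_rows(
  targets=[
    [[0,0.002,0],0],
    [[0,0.004,0],0],
    [[0,0.006,0],0],
    [[0,0.008,0],0],
    [[0,0.01,0],0],
    [[0,0.012,0],0],
    [[0,0.013,0],0],
    [[0,0.014,0],0],
    [[0,0.0145,0],0],
    [[0,0.0145,0],0],
  ],
)

```text
t: 13.8
tool_pos: [0.5134, 0.2083, 0.1162]
orientation: [-1.571, 0.0, 1.643]
force: [-2.6, -1.1, 5.5]
width: 0.0132
```

Call:
send_rows(
  targets=[
    [[0,0.001,0],0],
    [[0,0.002,0],0],
    [[0,0.003,0],0],
    [[0,0.004,0],0],
    [[0,0.005,0],0],
    [[0,0.005,0],0],
    [[0,0.005,0],0],
    [[0,0.005,0],0],
    [[0,0.005,0],0],
    [[0,0.005,0],0],
  ],
)

```text
t: 15.05
tool_pos: [0.5135, 0.2083, 0.1157]
orientation: [-1.571, 0.001, 1.643]
force: [-12.4, -4.3, 24.8]
width: 0.0129
```

Call:
send_rows(
  targets=[
    [[0,0,0],0],
    [[0,0,0],0],
    [[0,0,0],0],
    [[0,0,0],0],
    [[0,0,0],0],
    [[0,0,0],0],
    [[0,-0.02,0],0],
    [[0,-0.05,0],0],
    [[0,-0.09,0],0],
    [[0,-0.13,0],0],
  ],
  grip=-1,
)

```text
t: 16.3
tool_pos: [0.5132, 0.2084, 0.2466]
orientation: [-1.57, 0.001, 1.643]
force: [0.3, 0.1, -0.2]
width: 0.0856
```

```bash
python3 - <<'E'
from h import *
c=dict(np.load('pics/h.npz'))
print('btn from h',px2w(c,115/1.4,236/1.4,.13),'mark',px2w(c,205/1.4,217/1.4,.108))
o=get_obs();print(o['t'],o['tool_pos'],o['orientation'],o['force'],o['width']);print(Rt(o).round(3))
E
```

```text
btn from h [0.56214205 0.01376727 0.13      ] mark [0.54935352 0.06702932 0.108     ]
16.3 [0.51324461 0.20835025 0.24660286] [-1.57027047e+00  8.64967555e-04  1.64344998e+00] [ 0.2613581   0.1104183  -0.18214194] 0.0856116161623804
[[-0.073 -0.    -0.997]
 [ 0.997 -0.001 -0.073]
 [-0.001 -1.     0.001]]
```

Call:
send_rows(
  targets=[
    [[-0.03,0,-0.005],0],
    [[-0.07,0,-0.012],0],
    [[-0.11,0,-0.02],0],
    [[-0.15,0.02,-0.027],0],
    [[-0.18,0.04,-0.032],0],
    [[-0.199,0.06,-0.0345],0],
    [[-0.199,0.075,-0.0345],0],
    [[-0.199,0.087,-0.0345],0],
    [[-0.199,0.087,-0.0345],0],
    [[-0.199,0.087,-0.0345],0],
  ],
  grip=1,
)

```text
t: 17.55
tool_pos: [0.5625, 0.013, 0.1605]
orientation: [-1.572, 0.001, 1.645]
force: [0.3, 0.6, 0.2]
width: 0.0003
```

```bash
python3 - <<'E'
from h import *
snap('wrist','j.png',s=1.4)
o=get_obs();print(o['t'],o['tool_pos'],o['orientation'],o['force'],o['width'])
np.savez('pics/j.npz',**calibration('wrist'))
c=calibration('wrist');print('tcp px*1.4',1.4*w2px(c,o['tool_pos']),'btn est',1.4*w2px(c,[.562,.012,.13]))
E
```

```text
17.6 [0.56267773 0.01291983 0.16069297] [-1.57204492e+00  1.15877103e-03  1.64451483e+00] [ 0.13465814 -0.61293123 -0.21461707] -0.00016149123069759253
tcp px*1.4 [387.86345859 399.39264311] btn est [385.69556374 355.05848288]
```

View pics/j.png

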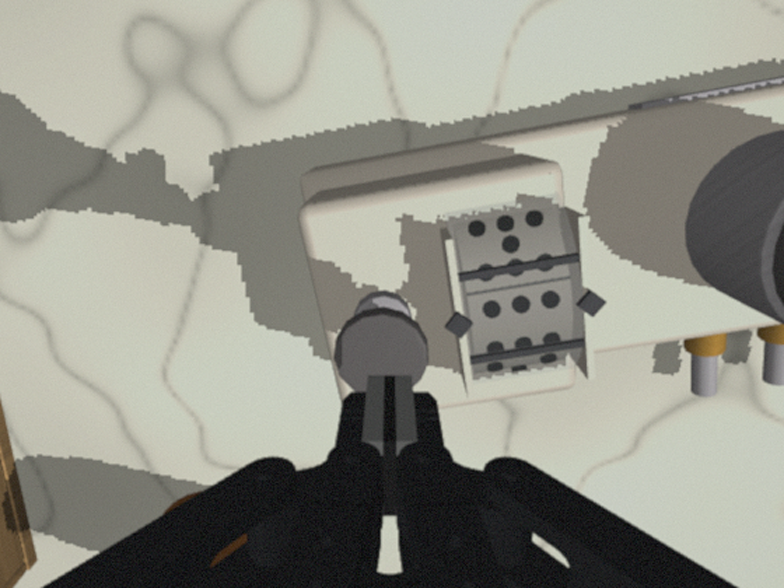

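Call:
send_rows(
  targets=[
    [[0,0.015,0],0],
    [[0,0.026,0],0],
    [[0,0.03,0],0],
    [[0,0.034,0],0],
    [[0,0.038,0],0],
    [[0,0.041,0],0],
    [[0,0.044,0],0],
    [[0,0.046,0],0],
    [[0,0.048,0],0],
    [[0,0.048,0],0],
  ],
)

```text
t: 18.85
tool_pos: [0.5626, 0.0129, 0.1141]
orientation: [-1.572, 0.001, 1.645]
force: [-4.7, 0.4, 7.9]
width: 0.0003
```

Call:
send_rows(
  targets=[
    [[0,0.001,0],0],
    [[0,0.002,0],0],
    [[0,0.003,0],0],
    [[0,0.004,0],0],
    [[0,0.004,0],0],
    [[0,0.004,0],0],
    [[0,0.004,0],0],
    [[0,0.004,0],0],
    [[0,0.004,0],0],
    [[0,0.004,0],0],
  ],
)

```text
t: 20.1
tool_pos: [0.5627, 0.0129, 0.1139]
orientation: [-1.572, 0.001, 1.645]
force: [-10.3, 0.7, 20.9]
width: -0.0001
```

Call:
send_rows(
  targets=[
    [[0,-0.005,0],0],
    [[0,-0.01,0],0],
    [[0,-0.016,0],0],
    [[0,-0.022,0],0],
    [[0,-0.03,0],0],
    [[0,-0.04,0],0],
    [[0,-0.046,0],0],
    [[0,-0.046,0],0],
    [[0,-0.046,0],0],
    [[0,-0.046,0],0],
  ],
)

```text
t: 21.35
tool_pos: [0.5623, 0.013, 0.1594]
orientation: [-1.571, 0.001, 1.645]
force: [-0.3, -0.7, 0.7]
width: 0.0003
```

```bash
python3 - <<'E'
from h import *
im=read_camera('wrist')[:,:,::-1].copy();cv2.imwrite('pics/raw_k.png',im);o=get_obs();print(o['t'],o['tool_pos'],o['force'])
a=cv2.imread('pics/raw_j.png')[130:290,220:440];b=im[130:290,220:440]
cv2.imwrite('pics/k.png',cv2.resize(np.hstack([a,b]),(792,288),interpolation=cv2.INTER_CUBIC))
E
```

```text
21.4 [0.56237466 0.0130138  0.15949148] [-0.40470922 -0.84987391 -1.13789739]
```

View pics/k.png

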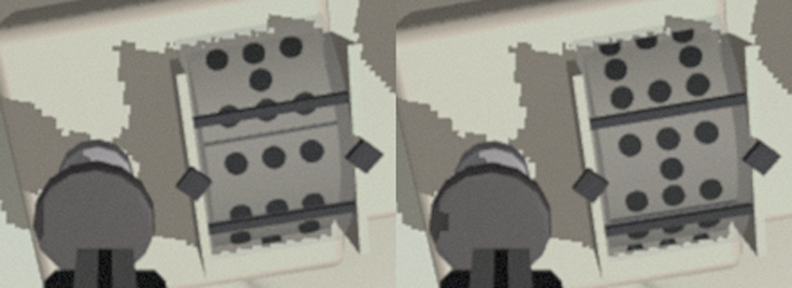

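Call:
send_rows(
  targets=[
    [[0,0.015,0],0],
    [[0,0.026,0],0],
    [[0,0.031,0],0],
    [[0,0.035,0],0],
    [[0,0.039,0],0],
    [[0,0.043,0],0],
    [[0,0.046,0],0],
    [[0,0.048,0],0],
    [[0,0.05,0],0],
    [[0,0.05,0],0],
  ],
)

```text
t: 22.65
tool_pos: [0.5617, 0.0131, 0.1138]
orientation: [-1.569, 0.001, 1.646]
force: [-13.2, 1.3, 24.9]
width: -0.0002
```

Call:
send_rows(
  targets=[
    [[0,-0.005,0],0],
    [[0,-0.01,0],0],
    [[0,-0.016,0],0],
    [[0,-0.022,0],0],
    [[0,-0.03,0],0],
    [[0,-0.04,0],0],
    [[0,-0.046,0],0],
    [[0,-0.046,0],0],
    [[0,-0.046,0],0],
    [[0,-0.046,0],0],
  ],
)

```text
t: 23.9
tool_pos: [0.5614, 0.0132, 0.1594]
orientation: [-1.568, 0.001, 1.646]
force: [-0.0, 0.0, 1.3]
width: -0.0003
```

Call:
send_rows(
  targets=[
    [[0,0.015,0],0],
    [[0,0.026,0],0],
    [[0,0.031,0],0],
    [[0,0.035,0],0],
    [[0,0.039,0],0],
    [[0,0.043,0],0],
    [[0,0.046,0],0],
    [[0,0.048,0],0],
    [[0,0.05,0],0],
    [[0,0.05,0],0],
  ],
)

```text
t: 25.15
tool_pos: [0.5606, 0.0132, 0.1138]
orientation: [-1.566, 0.001, 1.646]
force: [-13.1, 1.5, 25.9]
width: -0.0003
```

Call:
send_rows(
  targets=[
    [[0,-0.005,0],0],
    [[0,-0.01,0],0],
    [[0,-0.016,0],0],
    [[0,-0.022,0],0],
    [[0,-0.03,0],0],
    [[0,-0.06,0],0],
    [[-0.01,-0.1,0],0],
    [[-0.01,-0.14,0],0],
    [[-0.01,-0.14,0],0],
    [[-0.01,-0.14,0],0],
  ],
)

```text
t: 26.4
tool_pos: [0.5616, 0.0036, 0.2531]
orientation: [-1.564, 0.001, 1.646]
force: [-0.6, 0.3, -0.5]
width: 0.0
```

```bash
python3 - <<'E'
from h import *
snap('wrist','l.png',crop=(200,60,560,300),s=2.2);o=get_obs();print(o['t'],o['tool_pos'],o['force'])
c=calibration('wrist');np.savez('pics/l.npz',**c)
f=lambda p:(2.2*(w2px(c,p)-[200,60])).round()
print('btn',f([.562,.012,.13]),'sock',f([.5126,.2084,.095]),'fintop',f([.5126,.2084,.145]))
print([(np.round(d['position'],4),round(d['confidence'],2)) for d in search_frame('wrist','cartridge_fin')[:2]])
read_camera('scene');print([(np.round(d['position'],4),round(d['confidence'],2)) for d in search_frame('scene','cartridge_fin')[:2]])
E
```

```text
26.45 [0.56106862 0.00372083 0.25222008] [0.19150047 0.9580226  1.20176135]
btn [194. 320.] sock [730. 203.] fintop [835. 229.]
[(array([0.5103, 0.1918, 0.1094]), 0.62), (array([0.5328, 0.076 , 0.081 ]), 0.3)]
[(array([0.5224, 0.2103, 0.1089]), 0.58)]
```

View pics/l.png

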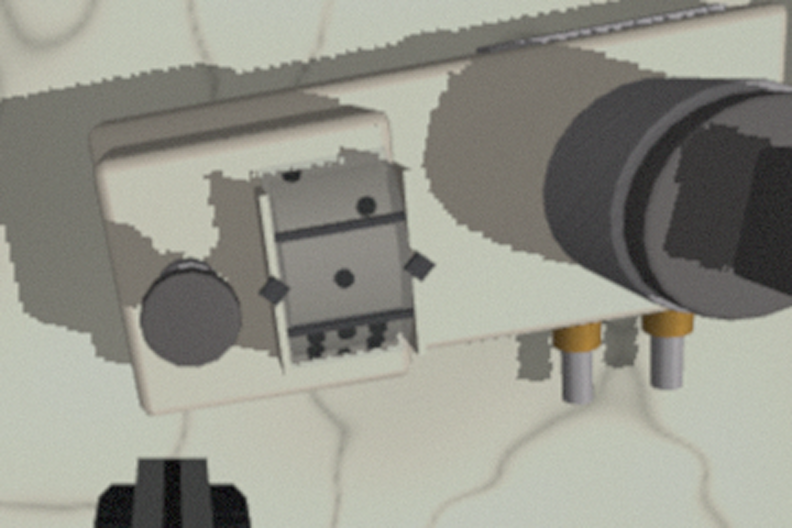

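```bash
python3 -c "
from station import *
print(hand_in())"
```

```text
the job is handed in; nothing more can be done
None
```

The cartridge is pushed home in the socket, the week reminder shows the single dot, and I handed the job in at about 26.5 s; the hand-in gives no verdict.

- **Cartridge:** I gripped it by the fin and turned it about 15° so the ribs met the gaps seen in the wrist picture. The ribs dropped between the teeth without resistance. I then pushed until it stopped hard with a peak of about 25 N. The tool height there was 0.1157 m, against 0.1156 m expected for home.
- **Reminder:** It started just past number 6. Three full presses, at about 21 to 26 N measured at the wrist, took it to 7, 8 and 1.

**Last checks:** The last wrist picture shows the single dot between the pointers and bars, the button up, and the cap on the rim with the gripper clear of everything. I did not check the jar, canister and jar gripper again afterwards, but no move went near them.

**Disagreement:** The network's final estimates of the cartridge's sideways position differed from each other and from mine by 10 to 20 mm. I took these as poor estimates, since the ribs had dropped in and the depth was right. The cap height of about 0.109 m in both fits the seated position.

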